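Fetch the ballast ring from behind the finishing supplies

ROBOT

A 6-joint arm with a two-finger parallel gripper is mounted at the origin on the work surface. World frame = base frame: x ahead of the robot, y to its left, z up, the work surface at z = 0. Lengths are in mm, angles in rad, forces in N, time in s.
With the tool pointing down it reaches from about 300 to 775 mm from the base axis. Payload 14.6 kg.
Tool frame: the origin (TCP) lies between the finger pads; the fingertips stand 8 mm ahead of it and the grasp point (between the pads) lies 11 mm behind it; z points along the fingers, y is the direction in which the jaws open and shut (so a half turn about z gives the same grasp; the last joint's range is limited). The gripper opens to 94 mm and grips with 3 to 60 N. Pads are 16 mm wide; open, the fingers measure 119 mm over their backs; the gripper's body (75 mm by 177 mm) begins 78 mm behind the grasp point.
Start: joints at [1.065, 0.3, 1.521, -0, 1.321, -0.067], TCP at [233.666, 497.885, 213.446] pointing down, gripper open.
Joint ranges: [-3.03, 3.03], [-0.79, 2.21], [0.23, 2.52], [-1.04, 4.18], [0, 3.07], [-2.55, 2.55]. Speed limits (rad/s): [2.22, 2.22, 2.57, 3.14, 3.14, 3.14].

INTERFACE

Orientations are given as [roll, pitch, yaw] about the fixed x, y, z axes, in that order (R = Rz(yaw) Ry(pitch) Rx(roll)).
In Python, from cell import manip gives the robot as it stands. The module is installed in compiled form; this text tells all that it offers.
- The arm moves only by the tool send_rows, never from a script. Its argument "series" is a list that holds one entry, the list of rows, each a list of 5 numbers: the opening, from 0 (shut) to 1 (fully open), then the shift along the tool's x, y, z in mm, then the turn about the tool's z in degrees. In form: [[[gripper, dx, dy, dz, roll], ...]]. A call has 1 to 10 rows; each row is the pose to reach, as a shift and turn from the pose commanded when the call began, along the tool's axes at that moment; what a row does not reach only later rows make up. A row lasts 1/10 s, in which the tool goes at most 50 mm and 8.59 degrees, less where a joint would pass 70% of its speed; a pose out of reach is approached as far as the arm can. A call with a gripper value outside its range is refused whole. The fingers move at their own pace and stop on an object; "newtons" is the grip in N (left out, the last holds). Time passes only in rows, so rows that repeat a pose let the fingers close. It gives the time, the measured TCP pose, the force and the opening at its end, in the units of the state.
- manip.read_state(): the state, without advancing time (a new reading comes with each control period).
- manip.camera(name): name is "scene" or "top" or "wrist"; returns a dict with "img" (400x640x3 uint8, red, green, blue), "vfov" (degrees; the focal length in pixels is half the picture's height over the tangent of half this angle, whatever the lens; pixels are square), "cx", "cy" (the principal point, pixels), "pose" (4x4, takes a point from camera to world coordinates); the wrist camera has in their place "T_tool_cam" (4x4, takes a point from camera to tool coordinates, whose origin is the TCP and whose axes are the flange's). Camera axes: x right, y down, z forward; pixel columns grow to the right and rows downward; lengths in mm; the calibration is good to about 2 mm. The wrist camera is an equidistant fisheye: a pixel r from the principal point sees the ray r / f radians off the axis. A picture is of the moment at which its call begins: read the wrist's pose just before it. There is no depth.
- manip.sign_off(): hands the job in, once; it reports no verdict.
Trained networks look in a picture, given as the dict that the camera call returned (one of the last four; its "shot" number tells which), for a name from the list of things; names that differ only in an ending like _2 or _b are one class to them, and where a whole thing is asked for, a point or a joint stands for the part that bears it (a point fixed in the world has none). Each returns a list of dicts, best first, with "conf" (0 to 1); they miss things now and then, are a little off and sometimes report something else, mostly with a low value. They report only what shows in the picture. A call takes as long as a camera call.
- manip.find_in(target, picture): "rect" ([left, top, width, height] in pixels, round what is visible of it).
- manip.silhouettes(target, picture): "pixels" (400x640 bool, what is visible of it) and "rect" ([left, top, width, height] in pixels, round what is visible of it).
The state is a dict: "clock": time; "joints": joint angles; "qd": joint speeds; "effort": joint torques, N m; "eef_pos": TCP position; "eef_rot": TCP orientation; "wrist_force": force on the tool from outside, world axes, zero at the start; "moment": the same for the moment, N m; "finger_gap": finger opening in mm.
Only numpy, scipy, OpenCV 4.12 (cv2) and the standard library are available. Lean on these libraries where they do the work, as an engineer would, in place of code of your own. Each camera call takes 0.05 s, during which the arm holds its last target. There are 200 camera calls.

TASK

The steel ballast ring at the back of the plywood stock board is hemmed in by a bottle, a can and a jar. Stand all three of them on the black rubber mat first, so that all three are on it at once; then fetch the ring and slip it over the steel tube of the wooden lamp base so that it lies flat on the wood. Finally put the bottle, the can and the jar each back on the very spot on the board where it stood at the start, upright, and keep all three upright all the time.

Things in the scene. Friction and masses are not known exactly. Their poses are not given: they have to be found in the camera images.
- ring: Plain steel ballast ring lying flat, 54 mm outer and 38 mm inner diameter, 24 mm high, about 0.2 kg. Origin: centre of its underside; z up. It starts on the stock board between two of the three containers, with the third in front of it; only about 4 to 17 mm of space to each.
- bottle: White plastic glue bottle, round, with a narrow pointed grey nozzle: 56 mm diameter with straight sides up to 105 mm, then a shoulder; 150 mm high in all, about 0.24 kg, shut. Origin: centre of its underside; z up.
- can: Aluminium spray can with a grey band and a grey cap narrower than the can: 60 mm diameter with straight sides up to 110 mm, 138 mm high in all, about 0.28 kg. Origin: centre of its underside; z up.
- jar: Amber glass jar of wax with a flat steel lid as wide as the jar: 66 mm diameter, straight sides up to 122 mm, its full height, about 0.33 kg, shut. Origin: centre of its underside; z up.
- rack: Plywood stock board fixed to the bench, 170 (x) by 266 mm (y), floor 12 mm above the bench; far (+x) lip to 30 mm, side lips to 20 mm. Origin: centre of underside; x away from the robot, y left, z up. Dark discs flush in the floor at (35, 68), (35, -68), (-33, 0) mm carry bottle, can and jar in any arrangement, within 4 mm, and (35, 0) the ring. A loose wooden bead stands at its front left corner.
- mat: Black rubber mat, fixed flat on the bench, empty at the start, 320 mm (its x) by 130 mm (its y), 4 mm thick: the place to park things. It lies to the left or to the right of the stock board. Origin: centre of its underside; z up.
- lamp_base: Round wooden lamp base, fixed on the bench, on the other side of the stock board from the mat: 140 mm diameter, its flat top 15 mm above the bench, with an upright steel tube of 18 mm diameter in the middle that reaches 45 mm above the bench. Origin: centre of its underside; z up.

How it is judged:
By the outcome, as a careful person would: the job done as asked, in the order asked, and still so for the second after the job is handed in, with the robot touching nothing.
It also fails if it takes over 147 s, if anything falls off the work surface, if the arm or the gripper's body presses on something with over 40 N, if the wrist force passes 120 N, or if a joint passes its speed limit or range.

## Working session

There is one attempt and no reset: what is moved stays moved. The work goes in short steps, Python scripts to look and compute and a tool call to move; the robot and the scene stay as the last step left them, time stands still between calls to the robot, and variables do not carry over. Pictures are saved under pics/ and viewed, about 12 in all and at most 16, crops included, and the job is handed in when it is done.

Besides the shell and the picture viewer there is one more tool, called by a JSON object that holds its "fn" and its "kwargs", one argument or row to a line. send_rows: Moves the arm, as the interface text tells. Its arguments: {"type":"object","properties":{"series":{"type":"array"},"newtons":{"type":"number"}},"required":["series"]}

```bash
mkdir -p pics; cat > h.py <<'E'
import numpy as np, cv2
from cell import manip
from scipy.spatial.transform import Rotation as R
def snap(n,name=None):
    s=manip.read_state(); c=manip.camera(n); c['st']=s
    if name: cv2.imwrite(f'pics/{name}.png',c['img'][:,:,::-1])
    return c
def tool(s):
    T=np.eye(4); T[:3,:3]=R.from_euler('xyz',s['eef_rot']).as_matrix(); T[:3,3]=s['eef_pos']; return T
def f(c): return 200/np.tan(np.radians(c['vfov'])/2)
def ray(c,u,v):
    x,y=(u-c['cx'])/f(c),(v-c['cy'])/f(c)
    if 'pose' in c: P=c['pose']; d=np.array([x,y,1.])
    else:
        P=tool(c['st'])@c['T_tool_cam']; r=np.hypot(x,y)
        d=np.array([x/r*np.sin(r),y/r*np.sin(r),np.cos(r)]) if r>1e-9 else np.array([0,0,1.])
    return P[:3,3],P[:3,:3]@d
def plane(c,u,v,z):
    o,d=ray(c,u,v); return o+d*(z-o[2])/d[2]
def proj(c,p):
    P=c['pose'] if 'pose' in c else tool(c['st'])@c['T_tool_cam']
    q=np.linalg.inv(P)@np.append(p,1); q=q[:3]
    if 'pose' in c: return np.array([c['cx']+f(c)*q[0]/q[2],c['cy']+f(c)*q[1]/q[2]])
    t=np.arctan2(np.hypot(q[0],q[1]),q[2]); n=np.hypot(q[0],q[1])
    return np.array([c['cx'],c['cy']])+f(c)*t*q[:2]/n
E
python3 - <<'E'
from h import *
s=manip.read_state(); print(s)
for n in ('scene','top'):
    c=snap(n,n+'0'); print(n,c['vfov'],c['cx'],c['cy'],c['pose'].round(2).tolist())
    for t in ('ring','bottle','can','jar','rack','mat','lamp_base'):
        print(t,[(r['rect'],round(r['conf'],2)) for r in manip.find_in(t,c)[:2]])
w=snap('wrist','w0'); print(w['T_tool_cam'],w['vfov'])
a=np.hstack([cv2.imread('pics/scene0.png')])
E
```

```text
{'clock': 0.0, 'joints': array([ 1.06538590e+00,  3.00454181e-01,  1.52159747e+00, -1.48842449e-05,
        1.32071772e+00, -6.66184354e-02]), 'qd': array([-0.00051803,  0.0006831 ,  0.00013493,  0.0003905 ,  0.00029928,
       -0.00063602]), 'effort': array([-1.67504575e-03, -5.31813347e+01, -3.52729475e+01,  7.07414676e-02,
        2.44690699e-02, -7.86356213e-05]), 'eef_pos': array([233.55188493, 497.65611561, 212.88867889]), 'eef_rot': array([-3.14041759e+00, -6.39481642e-05,  2.70280432e+00]), 'wrist_force': array([0.17238813, 0.57798798, 0.15336036]), 'moment': array([-0.04469951,  0.01115148,  0.01903208]), 'finger_gap': 93.68191029986393}
scene 55.01574360540761 318.05018851656854 193.20736883348556 [[0.62, 0.49, -0.61, 1053.67], [0.78, -0.4, 0.48, -386.47], [-0.01, -0.77, -0.63, 532.61], [0.0, 0.0, 0.0, 1.0]]
ring [([253.5, 160.4, 138.9, 101.5], 0.38)]
bottle [([348.5, 132.4, 25.8, 71.8], 0.83)]
can [([298.8, 164.4, 36.7, 76.4], 0.9), ([102.1, 194.7, 147.2, 136.2], 0.55)]
jar [([296.8, 137.9, 32.1, 46.4], 0.94)]
rack [([249.5, 160.0, 146.7, 102.9], 0.8)]
mat [([104.6, 194.9,
[... 160 characters left out ...]
-1.0, 0.0, -0.01, -4.04], [0.01, -0.13, -0.99, 1234.96], [0.0, 0.0, 0.0, 1.0]]
ring [([301.0, 169.2, 19.5, 16.6], 0.64)]
bottle [([269.5, 162.9, 24.6, 31.8], 0.57)]
can [([328.0, 151.8, 25.0, 36.4], 0.63), ([160.4, 195.5, 56.2, 61.1], 0.46)]
jar [([305.6, 186.7, 26.9, 30.5], 0.6)]
rack [([256.3, 149.6, 118.6, 93.2], 0.83)]
mat [([408.1, 161.5, 68.1, 132.7], 0.73)]
lamp_base [([155.5, 192.4, 60.2, 63.3], 0.56)]
[[-2.46997179e-03 -9.67527046e-01 -2.52755445e-01  7.26819015e+01]
 [ 9.99996897e-01 -2.30740791e-03 -9.39582421e-04 -1.15579933e+00]
 [ 3.25861492e-04 -2.52756981e-01  9.67529742e-01 -1.70357891e+02]
 [ 0.00000000e+00  0.00000000e+00  0.00000000e+00  1.00000000e+00]] 65.70646984690485
```

View pics/top0.png

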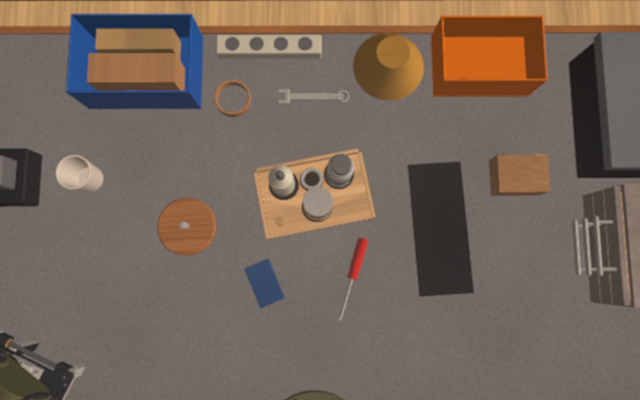

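View pics/scene0.png

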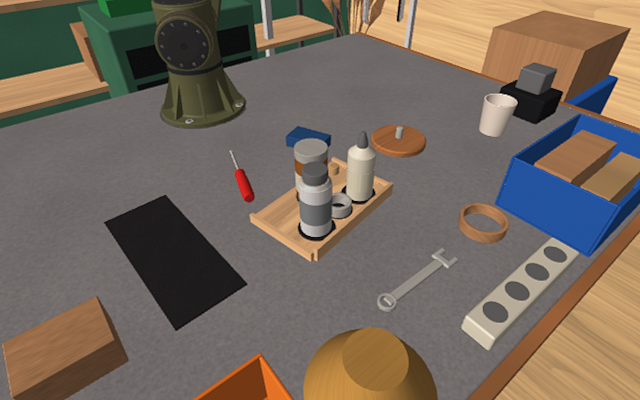

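The bench is as described: the board is near (315,195) in the top view, with the bottle left, the can right and the jar in front. The lamp base (187,226) is on the left (+y) and the mat (440,228) on the right (−y). Next I'll turn those into positions.

```bash
cat >> h.py <<'E'
from scipy.optimize import least_squares
M={'bottle':[(28,0),(28,105),(8,122),(3,150)],'can':[(30,0),(30,110),(22,118),(22,138)],'jar':[(33,0),(33,122)],'ring':[(27,0),(27,24)],
 'lamp_base':[(70,0),(70,15),(9,15),(9,45)]}
A=np.linspace(0,2*np.pi,48,endpoint=False)
def hull(c,n,x,y,z0):
    return cv2.convexHull(np.array([proj(c,[x+r*np.cos(a),y+r*np.sin(a),z0+z]) for r,z in M[n] for a in A],np.float32))[:,0]
def box(h): return np.array([h[:,0].min(),h[:,1].min(),h[:,0].max(),h[:,1].max()])
def fit(c,n,z0,g=None,w=(1,1,1,1)):
    "x,y of an upright round thing from the box round its silhouette"
    best=manip.silhouettes(n,c)
    if not best: return None
    if g is not None:
        gp=box(hull(c,n,*g,z0)); gp=(gp[:2]+gp[2:])/2
        best.sort(key=lambda r:np.hypot(*(np.array(r['rect'][:2])+np.array(r['rect'][2:])/2-gp)))
    m=best[0]['pixels']; v,u=np.nonzero(m); b=np.array([u.min(),v.min(),u.max()+1,v.max()+1])-.0
    p0=plane(c,(b[0]+b[2])/2,(b[1]+b[3])/2,z0+50)[:2] if g is None else g
    s=least_squares(lambda p:(box(hull(c,n,*p,z0))-b+.5)*w,p0,loss='soft_l1')
    return s.x,s.fun.round(1),round(best[0]['conf'],2)
def totool(s,p):
    "world point relative to the TCP in tool axes"
    return (np.linalg.inv(tool(s))@np.append(p,1))[:3]
E
python3 - <<'E'
from h import *
c=snap('top')
for n,z in (('bottle',12),('can',12),('jar',12),('ring',12),('lamp_base',0)): print(n,fit(c,n,z))
for n,z in (('mat',4),('rack',15)):
    m=manip.silhouettes(n,c)[0]['pixels'].astype(np.uint8)
    k,_=cv2.findContours(m,cv2.RETR_EXTERNAL,cv2.CHAIN_APPROX_NONE); k=max(k,key=cv2.contourArea)
    P=np.array([plane(c,*q[0],z)[:2] for q in k],np.float32); r=cv2.minAreaRect(P); print(n,r,cv2.boxPoints(r))
c=snap('scene')
for n,z in (('bottle',12),('can',12),('lamp_base',0)): print(n,fit(c,n,z))
E
```

```text
bottle (array([550.62300629, -11.0279017 ]), array([ 2.9,  2.8, -1.7, -3.3]), 0.61)
can (array([626.9256652 , -63.89078272]), array([ 0.7, -1.4,  1.8,  0.1]), 0.82)
jar (array([548.29043571, -11.0174503 ]), array([ 0.5, -1.7,  0.9, -0.2]), 0.7)
ring (array([608.20603745,   2.68570022]), array([0.2, 2.8, 0.9, 3.7]), 0.75)
lamp_base (array([504.03946305, 291.91168201]), array([ 4.3, -0.2,  5.2,  0.5]), 0.81)
mat ((497.8219909667969, -305.8860168457031), (321.0912170410156, 134.69552612304688), 3.8548178672790527) [[ 333.11194 -249.48386]
 [ 342.1673  -383.87466]
 [ 662.53204 -362.28818]
 [ 653.4767  -227.89737]]
rack ((582.0521850585938, -1.1410064697265625), (173.65090942382812, 268.3592529296875), 11.094059944152832) [[ 471.03043  113.82419]
 [ 522.6681  -149.52014]
 [ 693.074   -116.1062 ]
 [ 641.4363   147.23813]]
bottle (array([589.3136393 ,  93.02164763]), array([ 1.8, -6.8,  0.7, -8.2]), 0.92)
can (array([616.08254638, -48.02441068]), array([ 1.2, -5.8,  0.7, -7.3]), 0.59)
lamp_base (array([557.42825325, 245.75272221]), array([-3.8, 14.8,  1.3, 18.1]), 0.58)
```

```bash
sed -i "s/loss='soft_l1')/loss='soft_l1',diff_step=1e-3,x_scale=100.)/" h.py
python3 - <<'E'
from h import *
c=snap('top')
for n,z in (('can',12),('jar',12),('ring',12),('lamp_base',0)): print(n,fit(c,n,z))
print(fit(c,'bottle',12,(600,75)))
c=snap('scene')
for n,z in (('bottle',12),('can',12),('lamp_base',0)): print(n,fit(c,n,z))
E
```

```text
can (array([626.5561568, -62.1406342]), array([-0.1, -0.3,  0.1,  0.3]), 0.55)
jar (array([547.21570987,  -9.54498778]), array([-0.2, -0.2,  0.2,  0.2]), 0.58)
ring (array([617.25876478,   4.00895495]), array([-0.3, -0.9,  0.3,  1. ]), 0.53)
lamp_base (array([504.50264065, 303.29775923]), array([-0.4, -0.3,  0.4,  0.3]), 0.63)
(array([603.04312385,  72.03438034]), array([-0.5,  0.6,  0.6, -0.7]), 0.58)
bottle (array([606.54481329,  72.99039669]), array([-0.9, -1.1,  0.7,  0.7]), 0.84)
can (array([629.5385502 , -60.70458819]), array([-0.1, -0.9,  0.1,  0.7]), 0.62)
lamp_base (array([510.04861739, 303.99304257]), array([-0.4, -0.4,  0.4,  0.2]), 0.8)
```

{"fn": "send_rows", "kwargs": {
  "series": [
    [[1,-490,-320,-100,-35],[1,-490,-320,-100,-35],[1,-490,-320,-100,-35],[1,-490,-320,-100,-35],[1,-490,-320,-100,-35],[1,-490,-320,-100,-35],[1,-490,-320,-100,-35],[1,-490,-320,-100,-35],[1,-490,-320,-100,-35],[1,-490,-320,-100,-35]]
  ]
}}

```text
clock: 2.95
eef_pos: [484.6, 91.3, 295.4]
eef_rot: [3.142, 0.001, -2.97]
wrist_force: [-0.1, 0.7, 0.4]
finger_gap: 93.9
```

{"fn": "send_rows", "kwargs": {
  "series": [
    [[1,-30,-88,0,0],[1,-30,-88,0,0],[1,-30,-88,0,0],[1,-30,-88,0,0]]
  ]
}}

```text
clock: 3.35
eef_pos: [528.5, 11.3, 294.4]
eef_rot: [3.141, -0.001, -2.971]
wrist_force: [-0.4, 0.5, 0.2]
finger_gap: 93.8
```

```bash
python3 - <<'E'
from h import *
c=snap('wrist','w1'); print(c['st']['eef_pos'],c['st']['eef_rot'],c['st']['joints'])
for n,g in (('bottle',(604.5,72.5)),('can',(628,-61.5)),('jar',(547,-9.5)),('ring',(617,4))):
    r=fit(c,n,12,g); print(n,r)
    h=hull(c,n,*g,12).astype(int); cv2.polylines(c['img'],[h],True,(255,0,0))
    if r: cv2.polylines(c['img'],[hull(c,n,*r[0],12).astype(int)],True,(0,255,0))
cv2.imwrite('pics/w1.png',c['img'][:,:,::-1])
E
```

```text
[528.51244443  11.3296564  294.43857539] [ 3.14127950e+00 -5.84894015e-04 -2.97113279e+00] [-4.79460369e-02  2.02423304e-01  1.45545570e+00  1.79649361e-04
  1.48435251e+00 -1.78921770e+00]
bottle (array([604.49928406,  71.65738675]), array([-0.7, -0.1,  0.5,  0.1]), 0.57)
can (array([624.33806241, -50.40664481]), array([-1.7, -1.9,  7.9,  1.4]), 0.98)
jar (array([547.3557231 , -10.44466044]), array([-1.2, -1.2,  1.1,  0.9]), 0.69)
ring (array([628.31896922,   4.52947636]), array([ 0.4, -3.7, -0.4,  7.8]), 0.74)
```

View pics/w1.png

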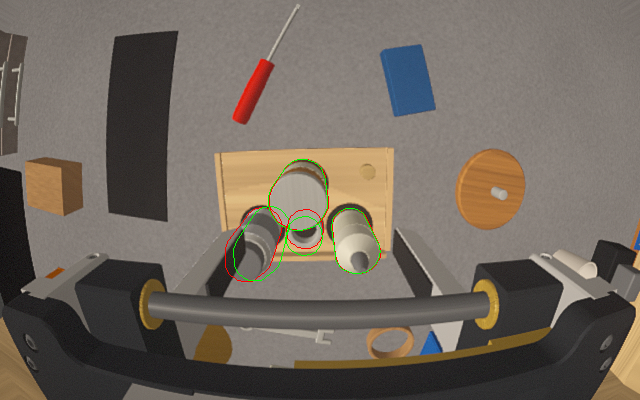

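The overlay shows all four things where predicted: jar (299,193), can (255,243), ring (305,230), bottle (354,240). The jar is at about (547, −10), so I'll grasp it first.

{"fn": "send_rows", "kwargs": {
  "series": [
    [[1,-15,-24,50,0],[1,-15,-24,90,0],[1,-15,-24,130,0],[1,-15,-24,170,0],[1,-15,-24,204,0],[1,-15,-24,204,0],[1,-15,-24,204,0]]
  ],
  "newtons": 20
}}

```text
clock: 4.3
eef_pos: [547.7, -8.9, 91.9]
eef_rot: [-3.141, 0.0, -2.969]
wrist_force: [0.4, -0.0, 0.6]
finger_gap: 94.0
```

{"fn": "send_rows", "kwargs": {
  "series": [
    [[0.55,0,0,0,0],[0.55,0,0,0,0],[0.55,0,0,0,0],[0.55,0,0,0,0],[0.55,0,0,0,0],[0.55,0,0,0,0]]
  ]
}}

```text
clock: 4.9
eef_pos: [547.7, -9.4, 91.4]
eef_rot: [-3.141, 0.001, -2.97]
wrist_force: [-1.0, -0.2, 6.0]
finger_gap: 65.8
```

{"fn": "send_rows", "kwargs": {
  "series": [
    [[0.55,0,0,-10,0],[0.55,0,0,-35,0],[0.55,4,-6,-60,0],[0.55,17,-25,-75,0],[0.55,37,-55,-80,0],[0.55,60,-88,-80,0],[0.55,85,-124,-80,0],[0.55,110,-161,-80,0],[0.55,135,-198,-80,0],[0.55,156,-229,-80,0]]
  ]
}}

```text
clock: 5.9
eef_pos: [431.6, -263.3, 171.1]
eef_rot: [3.141, -0.0, -2.97]
wrist_force: [0.3, 0.2, -3.5]
finger_gap: 65.8
```

{"fn": "send_rows", "kwargs": {
  "series": [
    [[0.55,16,-24,0,0],[0.55,26,-38,0,0],[0.55,31,-45,5,0],[0.55,31,-45,20,0],[0.55,31,-45,45,0],[0.55,31,-45,65,0],[0.55,31,-45,77,0],[0.55,31,-45,84,0],[0.55,31,-45,86,0],[0.55,31,-45,86,0]]
  ]
}}

```text
clock: 6.9
eef_pos: [410.3, -311.3, 85.2]
eef_rot: [-3.141, 0.0, -2.969]
wrist_force: [0.1, -0.4, -3.4]
finger_gap: 65.5
```

{"fn": "send_rows", "kwargs": {
  "series": [
    [[0.55,0,0,1,0],[0.55,0,0,2,0],[0.55,0,0,2,0]]
  ]
}}

```text
clock: 7.2
eef_pos: [410.4, -311.6, 83.5]
eef_rot: [-3.141, 0.001, -2.97]
wrist_force: [-0.0, -0.6, 2.0]
finger_gap: 65.8
```

```bash
python3 - <<'E'
from h import *
c=snap('wrist'); s=c['st']; print(s['eef_pos'],s['wrist_force'],s['joints'][5])
w=manip.camera('scene'); cv2.imwrite('pics/s1.png',np.vstack([w['img'],c['img']])[:,:,::-1][:800:1,::1][::1])
a=cv2.resize(np.vstack([w['img'],c['img']])[:,:,::-1],(480,600)); cv2.imwrite('pics/s1.png',a)
E
```

```text
[ 410.36225983 -311.55477363   83.47193175] [-0.01502083 -0.57836572  1.99536037] -2.4633416266762116
```

View pics/s1.png

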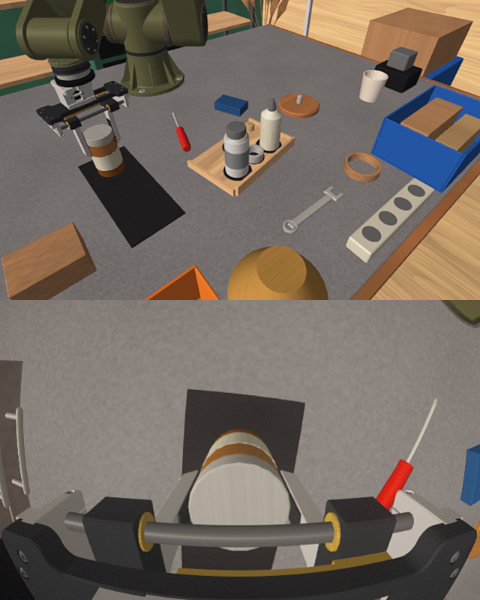

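The jar stands upright on the mat near its front end. Releasing it and going to the can.

{"fn": "send_rows", "kwargs": {
  "series": [
    [[1,0,0,0,0],[1,0,0,0,0],[1,0,0,0,0],[1,0,0,0,0],[1,0,0,-10,0],[1,0,0,-40,0],[1,0,0,-80,0],[1,0,0,-120,0],[1,0,0,-160,0],[1,0,0,-170,0]]
  ]
}}

```text
clock: 8.3
eef_pos: [410.9, -311.9, 258.0]
eef_rot: [-3.136, 0.004, -2.969]
wrist_force: [0.2, -0.0, -0.4]
finger_gap: 93.9
```

{"fn": "send_rows", "kwargs": {
  "series": [
    [[1,-240,213,0,0],[1,-240,213,0,0],[1,-240,213,0,0],[1,-240,213,0,0],[1,-240,213,0,0],[1,-240,213,0,0],[1,-240,213,0,0],[1,-240,213,0,0],[1,-240,213,0,0]]
  ]
}}

```text
clock: 9.2
eef_pos: [609.7, -60.5, 252.3]
eef_rot: [3.141, -0.001, -2.969]
wrist_force: [-0.0, -0.4, -0.1]
finger_gap: 94.2
```

```bash
python3 - <<'E'
from h import *
c=snap('wrist'); s=c['st']; print(s['eef_pos'],s['eef_rot'])
for n,g in (('bottle',(604.5,72)),('can',(628,-61.5)),('ring',(617,4))):
    r=fit(c,n,12,g); print(n,r); 
    if r: cv2.polylines(c['img'],[hull(c,n,*r[0],12).astype(int)],True,(0,255,0)); print('tool',totool(s,[*r[0],60]))
cv2.imwrite('pics/w2.png',c['img'][:,:,::-1])
t=snap('top'); print('jar',fit(t,'jar',4,(410,-311)),'can',fit(t,'can',12,(628,-61)))
E
```

```text
[609.72473388 -60.48645882 252.34483298] [ 3.14143989e+00 -9.18808513e-04 -2.96899934e+00]
bottle (array([605.62818824,  71.50444137]), array([-0.6, -1.2,  0.5,  0.9]), 0.6)
tool [-18.80885335 130.70402256 192.34760128]
can (array([626.77782697, -62.35833309]), array([-0.5, -1. ,  0.5,  0.7]), 0.82)
tool [-16.65498001  -4.80210308 192.3288801 ]
ring (array([616.62667852,   3.16616266]), array([-0.3, -0.7,  0.3,  0.7]), 0.84)
tool [-17.90767659  61.49221063 192.33785636]
jar (array([ 408.65577492, -311.3782551 ]), array([-0.6,  0.1,  0.5, -0.1]), 0.82) can (array([522.62585549, 305.65618136]), array([  1.9,   2.6, -18. , -24.3]), 0.39)
```

View pics/w2.png

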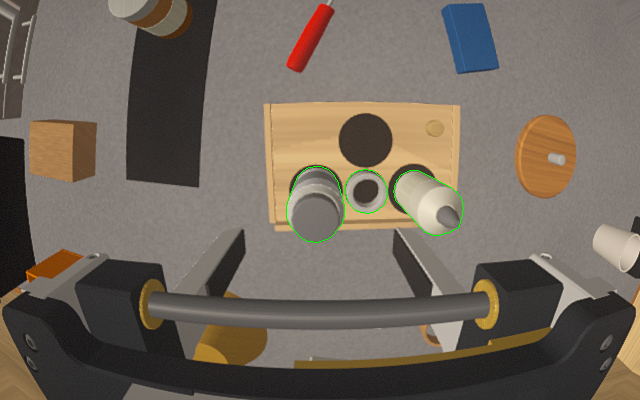

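The can, ring and bottle outlines match well, and the empty jar disc shows at (365,140). Grasping the can now.

{"fn": "send_rows", "kwargs": {
  "series": [
    [[1,-17,-5,30,0],[1,-17,-5,70,0],[1,-17,-5,110,0],[1,-17,-5,145,0],[1,-17,-5,163,0],[1,-17,-5,163,0],[1,-17,-5,163,0]]
  ]
}}

```text
clock: 10.25
eef_pos: [628.0, -62.6, 90.7]
eef_rot: [-3.141, 0.001, -2.97]
wrist_force: [-0.6, 0.0, 0.6]
finger_gap: 94.0
```

{"fn": "send_rows", "kwargs": {
  "series": [
    [[0.5,0,0,0,0],[0.5,0,0,0,0],[0.5,0,0,0,0],[0.5,0,0,0,0],[0.5,0,0,0,0],[0.5,0,0,0,0]]
  ]
}}

```text
clock: 10.85
eef_pos: [627.8, -62.3, 90.0]
eef_rot: [-3.142, 0.0, -2.969]
wrist_force: [0.3, 2.1, 1.7]
finger_gap: 60.2
```

```bash
python3 - <<'E'
from h import *
s=manip.read_state(); print(s['eef_pos'],s['finger_gap'],s['wrist_force']); print(totool(s,[505,-305,s['eef_pos'][2]]))
E
```

```text
[627.77446942 -62.27557249  90.01189752] 60.220509213899035 [0.29564554 2.05058753 1.68806611]
[ 1.62542113e+02 -2.18102676e+02 -4.61543450e-02]
```

{"fn": "send_rows", "kwargs": {
  "series": [
    [[0.5,0,0,-10,0],[0.5,0,0,-35,0],[0.5,4,-5,-60,0],[0.5,16,-21,-75,0],[0.5,35,-47,-80,0],[0.5,57,-76,-80,0],[0.5,79,-106,-80,0],[0.5,101,-135,-80,0],[0.5,123,-165,-80,0],[0.5,143,-191,-80,0]]
  ]
}}

```text
clock: 11.85
eef_pos: [518.5, -276.5, 170.3]
eef_rot: [-3.141, -0.0, -2.97]
wrist_force: [0.5, 0.8, -2.2]
finger_gap: 60.1
```

{"fn": "send_rows", "kwargs": {
  "series": [
    [[0.5,13,-18,0,0],[0.5,20,-27,0,0],[0.5,20,-27,10,0],[0.5,20,-27,30,0],[0.5,20,-27,55,0],[0.5,20,-27,75,0],[0.5,20,-27,84,0],[0.5,20,-27,87,0],[0.5,20,-27,88,0],[0.5,20,-27,88,0]]
  ]
}}

```text
clock: 12.85
eef_pos: [504.8, -305.1, 82.5]
eef_rot: [-3.141, 0.001, -2.969]
wrist_force: [-0.4, 0.9, -2.9]
finger_gap: 60.0
```

{"fn": "send_rows", "kwargs": {
  "series": [
    [[0.5,0,0,1,0],[0.5,0,0,1.5,0],[0.5,0,0,1.5,0]]
  ]
}}

```text
clock: 13.15
eef_pos: [505.0, -305.2, 81.9]
eef_rot: [-3.14, 0.002, -2.97]
wrist_force: [-2.4, 3.8, 7.7]
finger_gap: 59.8
```

{"fn": "send_rows", "kwargs": {
  "series": [
    [[1,0,0,0,0],[1,0,0,0,0],[1,0,0,0,0],[1,0,0,0,0],[1,0,0,-10,0],[1,0,0,-40,0],[1,0,0,-80,0],[1,0,0,-120,0],[1,0,0,-160,0],[1,0,0,-170,0]]
  ]
}}

```text
clock: 14.15
eef_pos: [505.2, -305.6, 255.9]
eef_rot: [-3.136, 0.005, -2.969]
wrist_force: [0.2, -0.3, 0.6]
finger_gap: 94.0
```

{"fn": "send_rows", "kwargs": {
  "series": [
    [[1,-148,357,0,0],[1,-148,357,0,0],[1,-148,357,0,0],[1,-148,357,0,0],[1,-148,357,0,0],[1,-148,357,0,0],[1,-148,357,0,0],[1,-148,357,0,0],[1,-148,357,0,0],[1,-148,357,0,0]]
  ]
}}

```text
clock: 15.15
eef_pos: [588.9, 72.4, 249.9]
eef_rot: [-3.141, -0.001, -2.968]
wrist_force: [-1.0, 1.1, -0.8]
finger_gap: 94.3
```

```bash
python3 - <<'E'
from h import *
c=snap('wrist'); s=c['st']; print(s['eef_pos'],s['eef_rot'])
for n,g in (('bottle',(605,72)),('ring',(617,4)),('lamp_base',(507,303))):
    r=fit(c,n,12 if n!='lamp_base' else 0,g); print(n,r); 
    if r: cv2.polylines(c['img'],[hull(c,n,*r[0],12).astype(int)],True,(0,255,0)); print('tool',totool(s,[*r[0],60]))
cv2.imwrite('pics/w3.png',c['img'][:,:,::-1])
t=snap('top'); print('jar',fit(t,'jar',4,(410,-311)),'can',fit(t,'can',4,(505,-305)))
E
```

```text
[588.90186624  72.39999674 249.90827184] [-3.14147537e+00 -7.69414043e-04 -2.96810103e+00]
bottle (array([604.24775136,  70.71153862]), array([-0.9, -0.5,  0.9,  0.4]), 0.9)
tool [-14.97016094  -4.28988557 189.89731424]
ring (array([616.78147162,   3.23937951]), array([-0.5, -0.8,  0.5,  0.8]), 0.97)
tool [-15.66850557 -72.91275826 189.90482537]
lamp_base (array([506.69137004, 303.30654137]), array([-0.5,  0.5,  0.6, -0.5]), 0.65)
tool [ 40.97053648 241.65384989 189.91151026]
jar (array([ 408.65577492, -311.3782551 ]), array([-0.6,  0.1,  0.5, -0.1]), 0.64) can (array([ 501.74271774, -304.35145046]), array([-0.6, -0.6,  0.5,  0.6]), 0.6)
```

View pics/w3.png

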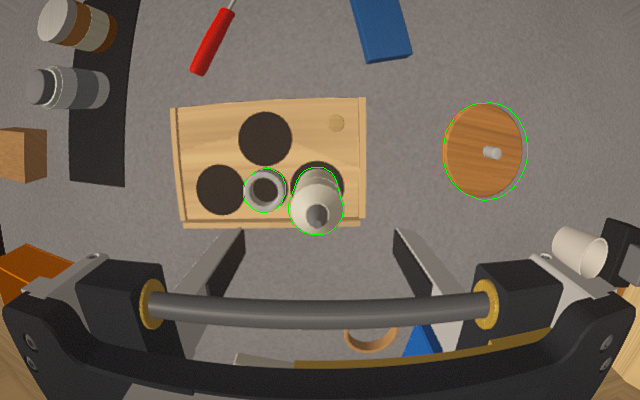

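The jar and can are standing on the mat, and the bottle at (316,205) fits its outline. Grasping the bottle.

{"fn": "send_rows", "kwargs": {
  "series": [
    [[1,-15,-4,30,0],[1,-15,-4,70,0],[1,-15,-4,110,0],[1,-15,-4,145,0],[1,-15,-4,163,0],[1,-15,-4,163,0],[1,-15,-4,163,0]]
  ]
}}

```text
clock: 16.2
eef_pos: [604.9, 70.4, 88.1]
eef_rot: [-3.142, 0.001, -2.97]
wrist_force: [0.4, -0.0, -0.1]
finger_gap: 94.1
```

{"fn": "send_rows", "kwargs": {
  "series": [
    [[0.45,0,0,0,0],[0.45,0,0,0,0],[0.45,0,0,0,0],[0.45,0,0,0,0],[0.45,0,0,0,0],[0.45,0,0,0,0]]
  ]
}}

```text
clock: 16.8
eef_pos: [604.6, 70.8, 87.4]
eef_rot: [3.141, 0.0, -2.969]
wrist_force: [-0.7, 2.1, 2.1]
finger_gap: 56.0
```

```bash
python3 - <<'E'
from h import *
s=manip.read_state(); print(s['eef_pos'],s['finger_gap'],s['wrist_force']); print(totool(s,[602,-299,s['eef_pos'][2]]))
E
```

```text
[604.61913728  70.83775208  87.44139603] 55.99488482635907 [-0.72457676  2.07221733  2.05586421]
[ 6.59295141e+01 -3.63923222e+02 -1.00890636e-01]
```

{"fn": "send_rows", "kwargs": {
  "series": [
    [[0.45,0,0,-10,0],[0.45,0,0,-35,0],[0.45,1,-7,-60,0],[0.45,6,-30,-75,0],[0.45,12,-65,-80,0],[0.45,19,-105,-80,0],[0.45,27,-147,-80,0],[0.45,34,-189,-80,0],[0.45,42,-231,-80,0],[0.45,50,-273,-80,0]]
  ]
}}

```text
clock: 17.8
eef_pos: [601.6, -208.7, 167.7]
eef_rot: [-3.142, -0.0, -2.97]
wrist_force: [0.4, -0.3, -3.6]
finger_gap: 56.4
```

{"fn": "send_rows", "kwargs": {
  "series": [
    [[0.45,7,-38,0,0],[0.45,12,-68,0,0],[0.45,15,-85,0,0],[0.45,16,-91,15,0],[0.45,16,-91,40,0],[0.45,16,-91,65,0],[0.45,16,-91,80,0],[0.45,16,-91,86,0],[0.45,16,-91,88,0],[0.45,16,-91,89,0]]
  ]
}}

```text
clock: 18.8
eef_pos: [602.5, -298.8, 79.3]
eef_rot: [-3.141, 0.001, -2.969]
wrist_force: [-1.4, 4.3, 5.7]
finger_gap: 55.8
```

{"fn": "send_rows", "kwargs": {
  "series": [
    [[0.45,0,0,0,0],[0.45,0,0,0,0]]
  ]
}}

```text
clock: 19.0
eef_pos: [602.3, -299.2, 79.3]
eef_rot: [-3.141, 0.001, -2.969]
wrist_force: [-1.0, 3.5, 4.2]
finger_gap: 56.2
```

{"fn": "send_rows", "kwargs": {
  "series": [
    [[1,0,0,0,0],[1,0,0,0,0],[1,0,0,0,0],[1,0,0,0,0],[1,0,0,-10,0],[1,0,0,-40,0],[1,0,0,-80,0],[1,0,0,-120,0],[1,0,0,-130,0]]
  ]
}}

```text
clock: 19.9
eef_pos: [602.9, -299.9, 214.4]
eef_rot: [-3.137, 0.006, -2.97]
wrist_force: [0.1, -0.3, -0.3]
finger_gap: 93.9
```

{"fn": "send_rows", "kwargs": {
  "series": [
    [[1,-49,298,0,0],[1,-49,298,0,0],[1,-49,298,0,0],[1,-49,298,0,0],[1,-49,298,0,0],[1,-49,298,0,0],[1,-49,298,0,0],[1,-49,298,0,0]]
  ]
}}

```text
clock: 20.7
eef_pos: [599.0, 3.6, 208.3]
eef_rot: [-3.141, -0.0, -2.967]
wrist_force: [0.5, -0.9, -0.3]
finger_gap: 93.9
```

```bash
python3 - <<'E'
from h import *
c=snap('wrist'); s=c['st']; print(s['eef_pos'],s['eef_rot'])
r=fit(c,'ring',12,(616.7,3.2)); print(r); cv2.polylines(c['img'],[hull(c,'ring',*r[0],12).astype(int)],True,(0,255,0)); print('tool',totool(s,[*r[0],23]))
w=manip.camera('scene')
cv2.imwrite('pics/s4.png',cv2.resize(np.vstack([w['img'],c['img']])[:,:,::-1],(480,600)))
for n,g in (('jar',(410,-311)),('can',(505,-305)),('bottle',(602,-299))): print(n,fit(w,n,4,g))
E
```

```text
[599.00249671   3.592495   208.28474566] [-3.14145119e+00 -1.42758539e-04 -2.96744517e+00]
(array([614.9815051 ,   2.82724248]), array([-0.1, -1.1,  0.1,  1.1]), 0.86)
tool [-15.63117628  -3.49612641 185.2830125 ]
jar (array([ 408.71028239, -313.554679  ]), array([-1.8, -1.4, 12.3,  0.6]), 0.64)
can (array([ 504.69098321, -305.8282439 ]), array([-1.7, -1.3,  9.2,  0.6]), 0.57)
bottle (array([ 603.50093406, -296.92590747]), array([-0.6, -0.6,  0.7,  0.4]), 0.65)
```

View pics/s4.png

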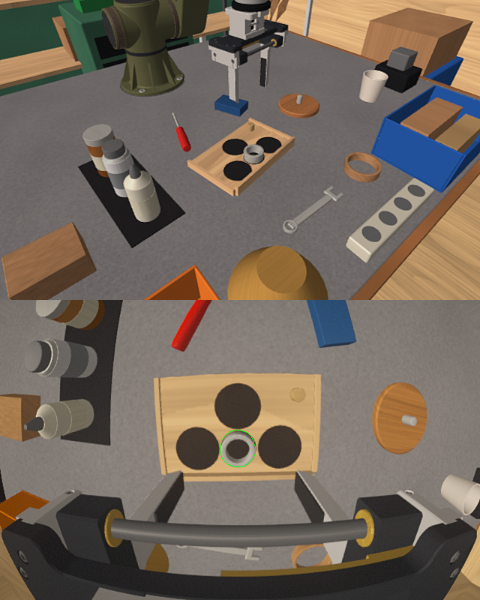

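All three stand upright on the mat. The ring is ready to be picked up.

{"fn": "send_rows", "kwargs": {
  "series": [
    [[1,-16,-3,40,0],[1,-16,-3,80,0],[1,-16,-3,120,0],[1,-16,-3,150,0],[1,-16,-3,172,0],[1,-16,-3,181,0],[1,-16,-3,184,0],[1,-16,-3,184,0]]
  ]
}}

```text
clock: 21.8
eef_pos: [615.8, 2.2, 25.0]
eef_rot: [-3.141, 0.001, -2.97]
wrist_force: [-0.4, -0.1, 1.0]
finger_gap: 94.2
```

{"fn": "send_rows", "kwargs": {
  "series": [
    [[0.4,0,0,0,0],[0.4,0,0,0,0],[0.4,0,0,0,0],[0.4,0,0,0,0],[0.4,0,0,0,0],[0.4,0,0,0,0]]
  ]
}}

```text
clock: 22.4
eef_pos: [615.4, 2.6, 24.4]
eef_rot: [3.142, 0.0, -2.969]
wrist_force: [0.2, 0.9, 2.0]
finger_gap: 53.8
```

{"fn": "send_rows", "kwargs": {
  "series": [
    [[0.4,0,0,-5,0],[0.4,0,0,-25,0],[0.4,0,0,-55,0],[0.4,0,0,-90,0],[0.4,0,0,-100,0],[0.4,0,0,-100,0]]
  ]
}}

```text
clock: 23.0
eef_pos: [615.9, 2.5, 125.4]
eef_rot: [-3.141, 0.002, -2.97]
wrist_force: [0.5, 0.4, -1.6]
finger_gap: 53.8
```

```bash
python3 - <<'E'
from h import *
s=manip.read_state(); print(s['eef_pos'],s['finger_gap'],s['wrist_force']); print(totool(s,[506.8,303.3,26]))
E
```

```text
[615.88539226   2.46160994 125.38598321] 53.81821557729711 [ 0.48376286  0.41268737 -1.60774616]
[ 56.20300062 315.12706071  99.08123804]
```

{"fn": "send_rows", "kwargs": {
  "series": [
    [[0.4,2,10,0,0],[0.4,6,35,0,0],[0.4,13,72,0,0],[0.4,20,112,0,0],[0.4,27,152,0,0],[0.4,34,192,0,0],[0.4,41,232,0,0],[0.4,48,270,0,0],[0.4,54,300,0,0],[0.4,56,315,0,0]]
  ]
}}

```text
clock: 24.0
eef_pos: [504.1, 305.4, 122.3]
eef_rot: [-3.141, -0.003, -2.967]
wrist_force: [-0.1, -0.7, -1.9]
finger_gap: 54.1
```

{"fn": "send_rows", "kwargs": {
  "series": [
    [[0.4,0,0,30,0],[0.4,0,0,40,0],[0.4,0,0,40,0]]
  ]
}}

```text
clock: 24.3
eef_pos: [505.3, 302.3, 82.0]
eef_rot: [-3.14, -0.004, -2.97]
wrist_force: [0.2, 0.4, -1.6]
finger_gap: 53.7
```

```bash
python3 - <<'E'
from h import *
c=snap('wrist','w5'); s=c['st']; print(s['eef_pos'],s['eef_rot'])
g=(506.8,303.3); r=fit(c,'lamp_base',0,g); print(r); 
if r: print('tool',totool(s,[*r[0],26]))
p=s['eef_pos']; rb=p[2]-12.4
for q,rad,z,col in ((g,70,15,(0,255,0)),(g,9,45,(0,255,0)),(p,27,rb+24,(255,0,0)),(p,19,rb+24,(255,0,0))):
    h=np.array([proj(c,[q[0]+rad*np.cos(a),q[1]+rad*np.sin(a),z]) for a in A]).astype(int); cv2.polylines(c['img'],[h],True,col)
cv2.imwrite('pics/w5.png',cv2.resize(c['img'][60:360,180:480,::-1],(600,600)))
E
```

```text
[505.29584078 302.31052623  81.96579661] [-3.14013812 -0.00431701 -2.97004177]
(array([505.36184442, 304.00303449]), array([-1.2, -0.9,  1.3, 11.1]), 0.69)
tool [-0.59556461  1.73779609 55.96127856]
```

View pics/w5.png

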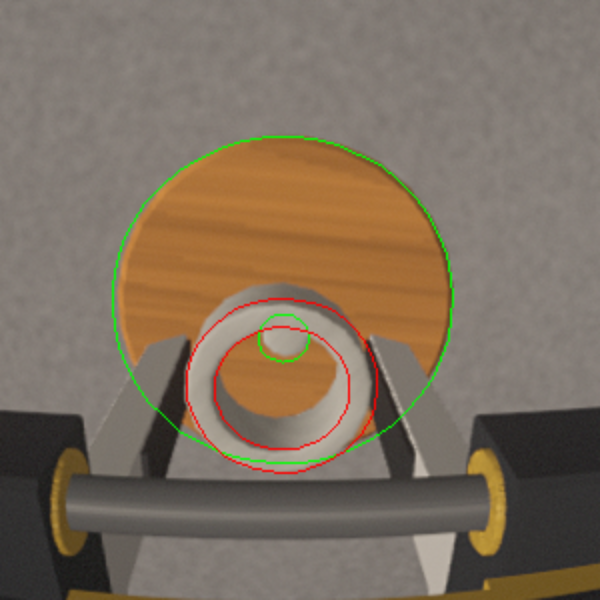

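The tube and disc match the outline, and the ring is within about 2 mm of being over the tube (clearance 10 mm). Lowering it.

{"fn": "send_rows", "kwargs": {
  "series": [
    [[0.4,0,1,15,0],[0.4,0,1,30,0],[0.4,0,1,42,0],[0.4,0,1,50,0],[0.4,0,1,53,0],[0.4,0,1,54,0],[0.4,0,1,55,0],[0.4,0,1,55,0]]
  ]
}}

```text
clock: 25.2
eef_pos: [506.3, 304.3, 29.6]
eef_rot: [3.141, 0.001, -2.969]
wrist_force: [-0.0, 0.1, -1.2]
finger_gap: 54.1
```

{"fn": "send_rows", "kwargs": {
  "series": [
    [[0.4,0,0,1,0],[0.4,0,0,2,0],[0.4,0,0,2.5,0],[0.4,0,0,2.5,0]]
  ]
}}

```text
clock: 25.6
eef_pos: [506.3, 304.3, 27.4]
eef_rot: [3.141, 0.001, -2.969]
wrist_force: [-2.1, -0.6, 4.9]
finger_gap: 54.1
```

{"fn": "send_rows", "kwargs": {
  "series": [
    [[1,0,0,0,0],[1,0,0,0,0],[1,0,0,0,0],[1,0,0,0,0],[1,0,0,-10,0],[1,0,0,-40,0],[1,0,0,-80,0],[1,0,0,-130,0],[1,0,0,-180,0],[1,0,0,-200,0]]
  ]
}}

```text
clock: 26.6
eef_pos: [506.9, 304.7, 233.0]
eef_rot: [3.139, 0.007, -2.969]
wrist_force: [0.3, -0.2, -0.6]
finger_gap: 93.8
```

```bash
python3 - <<'E'
from h import *
c=snap('wrist'); s=c['st']; print(s['eef_pos'])
print(fit(c,'ring',15,(506,304)),fit(c,'ring',25,(506,304)),fit(c,'lamp_base',0,(506,304)))
w=manip.camera('scene')
cv2.imwrite('pics/s6.png',np.hstack([cv2.resize(w['img'][100:180,360:440],(400,400)),cv2.resize(c['img'][60:260,220:420],(400,400))])[:,:,::-1])
print(totool(s,[602.4,-299,s['eef_pos'][2]]))
E
```

```text
[506.93573447 304.69666323 232.97298039]
(array([507.50052741, 302.22034341]), array([-0.5, -1.2,  0.5,  1.3]), 0.96) (array([505.61596164, 301.92012619]), array([-1.1, -1.8,  1.1,  2. ]), 0.96) (array([504.52441591, 304.34945223]), array([-1.4, -0.5,  1.4,  0.6]), 0.64)
[   9.34853917 -611.12494835   -1.41050038]
```

View pics/s6.png

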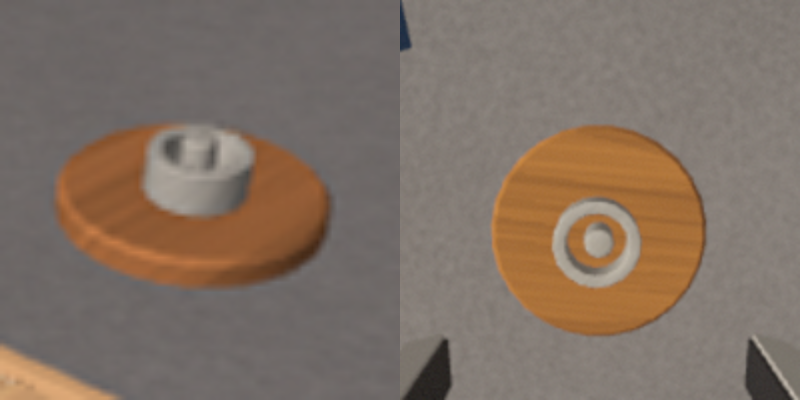

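The ring lies flat around the tube. Going back for the bottle.

{"fn": "send_rows", "kwargs": {
  "series": [
    [[1,0,-45,0,0],[1,0,-95,0,0],[1,0,-145,0,0],[1,0,-195,0,0],[1,0,-245,0,0],[1,0,-295,0,0],[1,0,-345,0,0],[1,0,-395,0,0],[1,0,-445,0,0],[1,0,-480,0,0]]
  ]
}}

```text
clock: 27.85
eef_pos: [587.7, -171.6, 224.8]
eef_rot: [3.14, -0.003, -2.971]
wrist_force: [-0.1, 0.4, 0.0]
finger_gap: 93.8
```

{"fn": "send_rows", "kwargs": {
  "series": [
    [[1,9,-50,0,0],[1,9,-100,0,0],[1,9,-131,10,0],[1,9,-131,10,0],[1,9,-131,10,0]]
  ]
}}

```text
clock: 28.35
eef_pos: [601.3, -299.2, 214.7]
eef_rot: [3.139, -0.002, -2.97]
wrist_force: [0.2, 0.9, -0.3]
finger_gap: 94.0
```

```bash
python3 - <<'E'
from h import *
c=snap('wrist'); s=c['st']; print(s['eef_pos'])
r=fit(c,'bottle',4,(602.4,-299)); print(r, totool(s,[*r[0],79.3]),'rel',totool(s,[602.3,-299.2,79.3]))
E
```

```text
[ 601.32933821 -299.20665309  214.73286916]
(array([ 602.13306046, -298.61655576]), array([-0.2, -0.2,  0.2,  0.1]), 0.66) [ -1.21731825   0.1395556  135.4309968 ] rel [ -1.2824406   -0.46379569 135.42948172]
```

{"fn": "send_rows", "kwargs": {
  "series": [
    [[1,-1,0,30,0],[1,-1,0,65,0],[1,-1,0,100,0],[1,-1,0,125,0],[1,-1,0,135,0],[1,-1,0,135,0],[1,-1,0,135,0]]
  ]
}}

```text
clock: 29.15
eef_pos: [603.5, -299.0, 83.5]
eef_rot: [-3.14, 0.002, -2.969]
wrist_force: [-0.3, -0.1, 0.1]
finger_gap: 94.0
```

{"fn": "send_rows", "kwargs": {
  "series": [
    [[0.45,0,0,0,0],[0.45,0,0,0,0],[0.45,0,0,0,0],[0.45,0,0,0,0],[0.45,0,0,0,0],[0.45,0,0,0,0]]
  ]
}}

```text
clock: 29.75
eef_pos: [602.9, -299.0, 81.8]
eef_rot: [3.141, 0.0, -2.97]
wrist_force: [-0.1, 0.7, 1.1]
finger_gap: 55.7
```

{"fn": "send_rows", "kwargs": {
  "series": [
    [[0.45,0,0,-10,0],[0.45,0,0,-35,0],[0.45,0,0,-65,0],[0.45,0,0,-85,0],[0.45,0,0,-90,0],[0.45,0,0,-90,0]]
  ]
}}

```text
clock: 30.35
eef_pos: [602.9, -299.2, 172.1]
eef_rot: [-3.141, 0.0, -2.97]
wrist_force: [-0.1, -0.1, -2.5]
finger_gap: 55.9
```

```bash
python3 - <<'E'
from h import *
s=manip.read_state(); print(s['eef_pos'],s['finger_gap'],s['wrist_force']); print(totool(s,[604.6,70.9,88]))
E
```

```text
[ 602.85984156 -299.18111599  172.08675288] 55.91233157633523 [-0.14191909 -0.11804178 -2.46525584]
[-65.03142228 364.36074491  83.9392891 ]
```

{"fn": "send_rows", "kwargs": {
  "series": [
    [[0.45,-2,10,0,0],[0.45,-6,35,0,0],[0.45,-13,72,0,0],[0.45,-20,112,0,0],[0.45,-27,154,0,0],[0.45,-35,196,0,0],[0.45,-43,238,0,0],[0.45,-50,280,0,0],[0.45,-57,316,0,0],[0.45,-62,344,0,0]]
  ]
}}

```text
clock: 31.35
eef_pos: [603.9, 53.3, 170.3]
eef_rot: [3.141, -0.002, -2.968]
wrist_force: [0.3, -0.6, -2.8]
finger_gap: 55.6
```

{"fn": "send_rows", "kwargs": {
  "series": [
    [[0.45,-3,15,0,0],[0.45,-4,20,0,0],[0.45,-4,20,15,0],[0.45,-4,20,40,0],[0.45,-4,20,60,0],[0.45,-4,20,72,0],[0.45,-4,20,77,0],[0.45,-4,20,79,0],[0.45,-4,20,79,0],[0.45,-4,20,79,0]]
  ]
}}

```text
clock: 32.35
eef_pos: [605.9, 70.7, 93.6]
eef_rot: [-3.141, 0.001, -2.97]
wrist_force: [0.0, 0.2, -2.8]
finger_gap: 56.0
```

```bash
python3 - <<'E'
from h import *
s=manip.read_state(); print(s['eef_pos'],s['finger_gap'],s['wrist_force']); print(totool(s,[605.1,70.9,89.8]))
E
```

```text
[605.92124804  70.71783632  93.56769754] 56.017090199899634 [ 0.00946145  0.20794004 -2.8425475 ]
[0.78268731 0.32067268 3.76666249]
```

{"fn": "send_rows", "kwargs": {
  "series": [
    [[0.45,0.8,0.3,1.5,0],[0.45,0.8,0.3,3,0],[0.45,0.8,0.3,4,0],[0.45,0.8,0.3,4.5,0],[0.45,0.8,0.3,4.5,0]]
  ]
}}

```text
clock: 32.85
eef_pos: [605.3, 71.4, 89.6]
eef_rot: [3.141, 0.002, -2.969]
wrist_force: [-2.5, 2.2, 6.9]
finger_gap: 55.7
```

{"fn": "send_rows", "kwargs": {
  "series": [
    [[1,0,0,0,0],[1,0,0,0,0],[1,0,0,0,0],[1,0,0,0,0],[1,0,0,-10,0],[1,0,0,-40,0],[1,0,0,-80,0],[1,0,0,-120,0],[1,0,0,-140,0]]
  ]
}}

```text
clock: 33.75
eef_pos: [605.4, 71.0, 233.0]
eef_rot: [-3.141, 0.005, -2.97]
wrist_force: [-0.2, 0.3, 0.0]
finger_gap: 93.7
```

{"fn": "send_rows", "kwargs": {
  "series": [
    [[1,163,-354,0,0],[1,163,-354,0,0],[1,163,-354,0,0],[1,163,-354,0,0],[1,163,-354,0,0],[1,163,-354,0,0],[1,163,-354,0,0],[1,163,-354,0,0],[1,163,-354,0,0],[1,163,-354,0,0]]
  ]
}}

```text
clock: 34.75
eef_pos: [504.5, -306.1, 228.7]
eef_rot: [-3.142, 0.0, -2.971]
wrist_force: [-0.0, 0.3, 0.5]
finger_gap: 94.3
```

```bash
python3 - <<'E'
from h import *
c=snap('wrist'); s=c['st']; print(s['eef_pos'])
r=fit(c,'can',4,(505,-305)); print(r, totool(s,[*r[0],81.9]),'rel',totool(s,[505,-305.2,81.9]))
t=snap('top'); print('bottle',fit(t,'bottle',12,(605,71)))
t=snap('scene'); print('bottle',fit(t,'bottle',12,(605,71)))
E
```

```text
[ 504.47274205 -306.11042874  228.68962115]
(array([ 503.87832925, -305.95849619]), array([-0.4, -0.6,  0.4,  0.4]), 0.85) [  0.60122812   0.25410246 146.78945208] rel [ -0.63289802   0.81123291 146.7897854 ]
bottle (array([604.13793427,  72.16794736]), array([ 0.4,  0.2, -0.5, -0.2]), 0.92)
bottle (array([607.54125735,  70.77964434]), array([-0.3, -0.5,  0.3,  0.4]), 0.56)
```

{"fn": "send_rows", "kwargs": {
  "series": [
    [[1,0,0.5,35,0],[1,0,0.5,75,0],[1,0,0.5,110,0],[1,0,0.5,135,0],[1,0,0.5,147,0],[1,0,0.5,147,0],[1,0,0.5,147,0]]
  ]
}}

```text
clock: 35.75
eef_pos: [505.3, -305.4, 82.5]
eef_rot: [-3.14, 0.001, -2.969]
wrist_force: [0.1, -1.3, 0.0]
finger_gap: 93.9
```

{"fn": "send_rows", "kwargs": {
  "series": [
    [[0.5,0,0,0,0],[0.5,0,0,0,0],[0.5,0,0,0,0],[0.5,0,0,0,0],[0.5,0,0,0,0],[0.5,0,0,0,0]]
  ]
}}

```text
clock: 36.35
eef_pos: [504.7, -305.2, 81.4]
eef_rot: [-3.141, 0.0, -2.969]
wrist_force: [0.2, 0.1, 2.2]
finger_gap: 59.5
```

{"fn": "send_rows", "kwargs": {
  "series": [
    [[0.5,0,0,-10,0],[0.5,0,0,-35,0],[0.5,0,0,-65,0],[0.5,0,0,-85,0],[0.5,0,0,-90,0],[0.5,0,0,-90,0]]
  ]
}}

```text
clock: 36.95
eef_pos: [504.7, -305.2, 171.6]
eef_rot: [-3.141, 0.001, -2.97]
wrist_force: [0.2, 0.4, -2.9]
finger_gap: 60.0
```

```bash
python3 - <<'E'
from h import *
s=manip.read_state(); print(s['eef_pos'],s['finger_gap'],s['wrist_force']); print(totool(s,[627.8,-62.3,90]))
E
```

```text
[ 504.66844468 -305.24023181  171.61364422] 59.968386737381245 [ 0.21972884  0.4492631  -2.94952668]
[-162.85784669  218.32028099   81.58247206]
```

{"fn": "send_rows", "kwargs": {
  "series": [
    [[0.5,-5,7,0,0],[0.5,-18,24,0,0],[0.5,-38,51,0,0],[0.5,-60,80,0,0],[0.5,-82,110,0,0],[0.5,-104,139,0,0],[0.5,-126,169,0,0],[0.5,-146,195,0,0],[0.5,-158,211,0,0],[0.5,-163,218,0,0]]
  ]
}}

```text
clock: 37.95
eef_pos: [628.0, -60.2, 169.6]
eef_rot: [3.141, -0.002, -2.967]
wrist_force: [-0.6, -0.2, -2.7]
finger_gap: 59.8
```

{"fn": "send_rows", "kwargs": {
  "series": [
    [[0.5,0,0,0,0],[0.5,0,0,15,0],[0.5,0,0,40,0],[0.5,0,0,60,0],[0.5,0,0,72,0],[0.5,0,0,77,0],[0.5,0,0,78,0],[0.5,0,0,78,0],[0.5,0,0,78,0]]
  ]
}}

```text
clock: 38.85
eef_pos: [628.3, -62.7, 94.1]
eef_rot: [-3.141, 0.001, -2.97]
wrist_force: [-0.0, 0.0, -2.2]
finger_gap: 59.4
```

```bash
python3 - <<'E'
from h import *
s=manip.read_state(); print(s['eef_pos'],s['finger_gap'],s['wrist_force']); print(totool(s,[627.6,-62.3,89.6]))
E
```

```text
[628.2872265  -62.65140393  94.14770569] 59.39997492410502 [-0.01271114  0.04894355 -2.18361798]
[0.6230397  0.46617393 4.54663562]
```

{"fn": "send_rows", "kwargs": {
  "series": [
    [[0.5,0.5,0.3,2,0],[0.5,0.5,0.3,3.5,0],[0.5,0.5,0.3,4.5,0],[0.5,0.5,0.3,5,0],[0.5,0.5,0.3,5,0]]
  ]
}}

```text
clock: 39.35
eef_pos: [627.8, -62.1, 89.3]
eef_rot: [-3.141, 0.001, -2.969]
wrist_force: [-2.1, 2.0, 7.0]
finger_gap: 59.5
```

{"fn": "send_rows", "kwargs": {
  "series": [
    [[1,0,0,0,0],[1,0,0,0,0],[1,0,0,0,0],[1,0,0,0,0],[1,0,0,-10,0],[1,0,0,-40,0],[1,0,0,-80,0],[1,0,0,-120,0],[1,0,0,-140,0]]
  ]
}}

```text
clock: 40.25
eef_pos: [628.0, -62.4, 233.1]
eef_rot: [-3.14, 0.005, -2.97]
wrist_force: [-0.8, 0.9, -0.5]
finger_gap: 94.0
```

{"fn": "send_rows", "kwargs": {
  "series": [
    [[1,257,-209,0,0],[1,257,-209,0,0],[1,257,-209,0,0],[1,257,-209,0,0],[1,257,-209,0,0],[1,257,-209,0,0],[1,257,-209,0,0],[1,257,-209,0,0],[1,257,-209,0,0],[1,257,-209,0,0]]
  ]
}}

```text
clock: 41.25
eef_pos: [410.5, -311.6, 228.6]
eef_rot: [-3.141, 0.0, -2.969]
wrist_force: [-0.3, 0.3, -0.9]
finger_gap: 94.0
```

```bash
python3 - <<'E'
from h import *
c=snap('wrist'); s=c['st']; print(s['eef_pos'],s['joints'][5])
r=fit(c,'jar',4,(410,-311)); print(r, totool(s,[*r[0],83.5]),'rel',totool(s,[410.4,-311.6,83.5]))
t=snap('top'); print('can',fit(t,'can',12,(627,-62)))
t=snap('scene'); print('can',fit(t,'can',12,(627,-62)))
E
```

```text
[ 410.54773299 -311.59351978  228.60667001] -2.464102976171117
(array([ 409.71675631, -313.43970763]), array([-1. , -1.4,  1. ,  0.9]), 0.7) [  1.19107485  -1.64539177 145.10657683] rel [2.01525855e-01 4.93468146e-02 1.45106597e+02]
can (array([626.55618266, -62.14097935]), array([-0.1, -0.3,  0.1,  0.3]), 0.65)
can (array([628.44640351, -60.96109864]), array([ 0.4,  0.9, -0.4, -0.6]), 0.81)
```

Can restored to within about 1 mm. Now the jar.

{"fn": "send_rows", "kwargs": {
  "series": [
    [[1,0,0,35,0],[1,0,0,75,0],[1,0,0,110,0],[1,0,0,135,0],[1,0,0,145,0],[1,0,0,145,0],[1,0,0,145,0]]
  ]
}}

```text
clock: 42.25
eef_pos: [410.5, -312.6, 84.4]
eef_rot: [-3.14, 0.001, -2.969]
wrist_force: [0.2, 0.4, -0.1]
finger_gap: 93.7
```

{"fn": "send_rows", "kwargs": {
  "series": [
    [[0.55,0,0,0,0],[0.55,0,0,0,0],[0.55,0,0,0,0],[0.55,0,0,0,0],[0.55,0,0,0,0],[0.55,0,0,0,0]]
  ]
}}

```text
clock: 42.85
eef_pos: [410.0, -312.3, 83.5]
eef_rot: [-3.141, 0.0, -2.97]
wrist_force: [-1.1, 1.6, 4.7]
finger_gap: 65.4
```

{"fn": "send_rows", "kwargs": {
  "series": [
    [[0.55,0,0,-10,0],[0.55,0,0,-35,0],[0.55,0,0,-65,0],[0.55,0,0,-85,0],[0.55,0,0,-90,0],[0.55,0,0,-90,0]]
  ]
}}

```text
clock: 43.45
eef_pos: [409.9, -312.2, 173.4]
eef_rot: [-3.141, 0.0, -2.97]
wrist_force: [-0.3, 0.2, -4.3]
finger_gap: 65.9
```

```bash
python3 - <<'E'
from h import *
s=manip.read_state(); print(s['eef_pos'],s['finger_gap'],s['wrist_force']); print(totool(s,[547.6,-9.7,91]))
E
```

```text
[ 409.87618318 -312.21104857  173.38096945] 65.92303741810275 [-0.3226827   0.1618798  -4.26205153]
[-187.46165339  274.49447813   82.33054318]
```

{"fn": "send_rows", "kwargs": {
  "series": [
    [[0.55,-5,8,0,0],[0.55,-19,28,0,0],[0.55,-42,62,0,0],[0.55,-67,98,0,0],[0.55,-92,135,0,0],[0.55,-117,172,0,0],[0.55,-142,209,0,0],[0.55,-166,243,0,0],[0.55,-181,265,0,0],[0.55,-187,274,0,0]]
  ]
}}

```text
clock: 44.45
eef_pos: [547.2, -7.5, 171.7]
eef_rot: [3.141, -0.002, -2.967]
wrist_force: [0.8, -1.7, -4.5]
finger_gap: 65.9
```

{"fn": "send_rows", "kwargs": {
  "series": [
    [[0.55,0,0,0,0],[0.55,0,0,15,0],[0.55,0,0,40,0],[0.55,0,0,60,0],[0.55,0,0,72,0],[0.55,0,0,77,0],[0.55,0,0,78,0],[0.55,0,0,78,0],[0.55,0,0,78,0]]
  ]
}}

```text
clock: 45.35
eef_pos: [547.6, -10.4, 96.1]
eef_rot: [-3.141, 0.001, -2.97]
wrist_force: [-0.1, 1.0, -4.4]
finger_gap: 65.8
```

```bash
python3 - <<'E'
from h import *
s=manip.read_state(); print(s['eef_pos'],s['finger_gap'],s['wrist_force']); print(totool(s,[547.2,-9.7,91.5]))
E
```

```text
[547.64432567 -10.36977871  96.10297106] 65.79532768721644 [-0.12926867  1.03838448 -4.43412896]
[0.3291148  0.73761566 4.60227965]
```

{"fn": "send_rows", "kwargs": {
  "series": [
    [[0.55,0.3,0.5,2,0],[0.55,0.3,0.5,3.5,0],[0.55,0.3,0.5,4.5,0],[0.55,0.3,0.5,5,0],[0.55,0.3,0.5,5,0]]
  ]
}}

```text
clock: 45.85
eef_pos: [547.3, -9.6, 91.5]
eef_rot: [-3.141, 0.001, -2.969]
wrist_force: [-4.3, 1.6, 9.6]
finger_gap: 66.0
```

{"fn": "send_rows", "kwargs": {
  "series": [
    [[1,0,0,0,0],[1,0,0,0,0],[1,0,0,0,0],[1,0,0,0,0],[1,0,0,-10,0],[1,0,0,-40,0],[1,0,0,-80,0],[1,0,0,-125,0],[1,0,0,-170,0],[1,0,0,-200,0]]
  ]
}}

```text
clock: 46.85
eef_pos: [547.0, -9.8, 294.6]
eef_rot: [-3.141, 0.004, -2.97]
wrist_force: [0.2, 0.4, -0.0]
finger_gap: 93.8
```

```bash
python3 - <<'E'
from h import *
c=snap('wrist'); s=c['st']; print(s['eef_pos'],s['wrist_force'])
G={'bottle':(605,71.5),'can':(627,-62),'jar':(547.3,-10)}
w=snap('scene'); t=snap('top')
for n,g in G.items():
    print(n,[(k,*(fit(x,n,12,g) or [])) for k,x in (('wrist',c),('top',t),('scene',w))])
cv2.imwrite('pics/end.png',cv2.resize(np.vstack([w['img'],c['img']])[:,:,::-1],(480,600)))
E
```

```text
[546.97824597  -9.84167187 294.56050859] [ 0.21787928  0.4210056  -0.0209496 ]
bottle [('wrist', array([605.67249009,  65.62161216]), array([-3.8, -1. ,  1.4,  1. ]), 0.66), ('top',), ('scene', array([605.87437006,  71.02969753]), array([ 0.2,  0.1, -0.2, -0.1]), 0.96)]
can [('wrist', array([626.90523663, -60.81600108]), array([-1.2, -0.6,  2.4,  0.6]), 0.88), ('top',), ('scene', array([629.53925575, -60.70546658]), array([-0.1, -0.9,  0.1,  0.7]), 0.66)]
jar [('wrist', array([547.06054298, -10.05958659]), array([-0.6, -1.1,  0.6,  0.8]), 0.73), ('top', array([531.93677175,  -9.47879599]), array([-0.2, -2.3,  0.2, 13.6]), 0.72), ('scene', array([494.59701461,  32.04493046]), array([  1. , -17.2,  -1. ,   2. ]), 0.88)]
```

View pics/end.png

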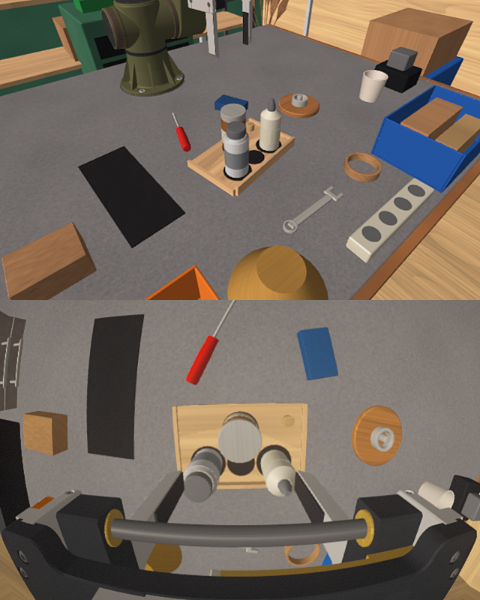

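All three are back on their discs and upright, the bead is untouched at (288,420), and the ring is on the tube. Handing in.

```bash
python3 -c "
from cell import manip
print(manip.sign_off(), manip.read_state()['clock'])"
```

```text
the job is handed in; nothing more can be done
the job is handed in; nothing more can be done
```

The job is done and handed in at about 47 s of the 147 s allowed; sign-off reports no verdict. The jar, can and bottle stood on the mat together. I then slipped the ring over the lamp tube and put the bottle, can and jar back in that order.

- **Ring:** the close-up pictures taken just after placing showed it lying flat on the wood with the tube inside it. It still showed on the tube in the last pictures.
- **Containers:** all three showed upright in every picture I viewed. The usable position fits put each within about 1–2 mm of where it started.
- **Bead:** it still stood at the board's front left corner at the end.
- **Forces:** the largest wrist-force component I saw was about 10 N, as the jar was set down.

**Checks that failed or disagreed:** in the final round the top camera gave no fit for the bottle and can, and a poor one for the jar, probably because the gripper was in the way. The scene camera's jar fit was also unusable, as the can partly hid it. The wrist camera's last bottle fit was about 6 mm off in y with a poor match, probably because a finger hid part of it. The scene camera gave (606, 71) against (606.5, 73) at the start, and the top camera after placing agreed within about 1 mm.

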